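# Stretch a spring to the marked force and clamp it

### The job

On the spring-stretching track, slacken the carriage's clamp knob and draw the carriage out until the newton meter's pointer stands inside the width of the red set-mark, then tighten the knob so that the carriage is clamped there, and let go. Do not shift the red mark, and leave the stand, petri dish, bottle and brass masses undisturbed.

Things in the scene. Friction and masses are not known exactly. Their poses are not given: they have to be found in the camera images.
- track: Aluminium track 500 mm long, 56 wide, top 30 mm above the bench, fixed; its place and angle (up to 37 deg) vary. Origin on the bench under the centre line; x is the direction of pull (roughly to the robot's left), z up. Runs from x -0.365 to +0.135. Blue newton meter (165 x 70 mm, white face up, 61 mm high) at x -0.355 to -0.19, then a coil spring, then the dark carriage.
- carriage (a joint): How far the carriage is drawn out along the track's +x, m, 0 to 0.12; starts at 0 to 0.02. Deck 120 x 76 mm, top 43 mm above the bench. Loose, it has a steady drag of about 12 N and stays where it is left, though the spring pulls it back with up to 5 N: drawing it out takes 12 to 17 N, pushing it back 7 to 12 N. Clamped, it does not slide.
- pull_face (a point): Centre of the inner face (towards knob and meter) of the aluminium pull plate standing at the outer end of the carriage: 72 mm wide across the track, 8 thick, upright from 41 to 93 mm above the bench; this point is 67 mm high. Axes as the track's. A gap of at least 38 mm lies between it and the knob's wing: hook closed fingers down there and push the plate along +x.
- knob_grip (a point): Black wing knob of the carriage's clamp screw: point on its upright axis at grip height, 71 mm above the bench, 65 mm from the pull face towards the meter. Wing 54 mm long, 14 thick, from 56 to 82 mm above the bench; x axis along the wing to the end with a white line. On the meter side, from 28 mm off the axis, the spring and its anchor reach 57 mm above the bench.
- clamp_knob (a joint): Turn of the clamp knob, rad: 0 is fully loose (wing along the track, white line towards the pull plate); clockwise from above is positive and tightens. Free below 0.8; the screw bites from 1.0 and is tight from 1.25; stop at 1.6. Starts tight, at 1.3 to 1.5. Turning takes up to 0.3 N m; it stays where it is left.
- pointer (a point): Tip of the meter's black pointer, a bar 2.5 mm wide lying across the track over the white face, 63 mm above the bench. It moves along the track's +x by 2 mm for every 3 mm that the carriage is drawn out (16 mm per newton, full scale 80 mm).
- mark (a point): Middle of the inner end of the red set-mark, a red plastic clip 8.5 mm wide along the track and 24 long on the edge of the meter's face, top 67 mm above the bench. Axes as the track's. At the right force the pointer's tip lies at this point. Set 34 to 72 mm from the scale's zero, always farther along +x than the pointer's start (by 20 mm or more).
- lab_stand: Fixed lab stand beside the track, on the side away from the robot: grey base plate 125 x 160 x 10 mm, steel rod 12 mm thick up to 450 mm above the bench, dark clamp boss at 330 mm. Origin under the centre of the base plate; the rod stands 62 mm from it along its own +y.
- petri_dish: Closed glass petri dish, 92 mm across, 18 mm high, loose; origin under its centre. It, the bottle and the masses stand in any of three places: 110 to 135 mm to either side of its centre line, or beyond its outer end.
- bottle: Amber glass bottle with black cap, 58 mm across, 130 mm high, loose; origin under its centre.
- masses: Stack of brass slotted masses on a hanger, 50 mm across, 106 mm high (60 mm stack, then thin stem and button), loose; origin under its centre.

How it is judged:
By the outcome, as a careful person would: the job done as asked, in the order asked, and still so for the second after the job is handed in, with the robot touching nothing.
It also fails if it takes over 61 s, if anything falls off the work surface, if the arm or the gripper's body presses on something with over 40 N, if the wrist force passes 120 N, or if a joint passes its speed limit or range.

### The arm

A 6-joint arm with a two-finger parallel gripper is mounted at the origin on the work surface. World frame = base frame: x ahead of the robot, y to its left, z up, the work surface at z = 0. Lengths are in mm, angles in degrees, forces in N, time in s.
With the tool pointing down it reaches from about 200 to 875 mm from the base axis. Payload 3.4 kg.
Tool frame: the origin (TCP) lies at the very end of the fingers, on their centre line; the grasp point (between the pads) lies 19 mm behind it; z points along the fingers, y is the line along which they close (so a half turn about z gives the same grasp; the last joint's range is limited). The gripper opens to 94 mm and grips with 3 to 60 N. Pads are 16 mm wide; open, the fingers measure 119 mm over their backs; the gripper's body (75 mm by 177 mm) begins 78 mm behind the grasp point.
Start: joints at [65.432, 15.808, 86.224, -0, 77.962, -6.933], TCP at [174.222, 548.009, 183.293] pointing down, gripper open.
Joint ranges: [-165.64, 165.64], [-43.16, 119.46], [12.63, 154.43], [-67.54, 247.53], [6.08, 155.33], [-154.97, 154.97]. Speed limits (degrees/s): [147.25, 147.25, 180, 180, 180, 180].

### API

Orientations are given as a 3x3 rotation matrix whose columns are the frame's x, y, z axes.
In Python, from cell import ctrl gives the robot as it stands.
- The arm moves only by the shell command python3 -m creep 'ROWS' [FORCE]. ROWS is JSON, a list of rows, each an object of numbers: "rx", "ry", "rz": the turn, a rotation vector about the world's x, y, z each as a share of 360 degrees, from -1 to 1; "x", "y", "z": the shift along the world's x, y, z each as a share of 20 cm, from -1 to 1; "hand": the opening, from 0 (shut) to 1 (fully open). A call has 1 to 8 rows; each row is the pose to reach, as a shift and turn from the pose commanded when the call began, turning the shorter way round; what a row does not reach only later rows make up. A row lasts 1/8 s, in which the tool goes at most 62.5 mm and 10.7 degrees, less where a joint would pass 70% of its speed; a pose out of reach is approached as far as the arm can. A call with a number of a shift or a turn outside -1 to 1 is refused whole. A call with a gripper value outside its range is refused whole. The fingers move at their own pace and stop on an object; FORCE is the grip in N (left out, the last holds). Time passes only in rows, so rows that repeat a pose let the fingers close. It gives the time, the measured TCP pose, the force, the opening and the grip force at its end, in the units of the state.
- ctrl.read_state(): the state, without advancing time (a new reading comes with each control period).
- ctrl.get_image(name): name is "scene" or "top" or "wrist"; returns a dict with "img" (480x640x3 uint8, red, green, blue), "mtx" (3x3 intrinsics, pixels), "k1" (the pictures are not rectified: a ray, as slopes to the right and down, at radius r is drawn at 1 + k1 r^2 times it, then the intrinsics apply), "rvec" (rotation vector, rad) and "tvec" (3), from world to camera coordinates, as OpenCV has them; the wrist camera has in their place "T_tool_cam" (4x4, takes a point from camera to tool coordinates, whose origin is the TCP and whose axes are the flange's). Camera axes: x right, y down, z forward; pixel columns grow to the right and rows downward; lengths in mm; the calibration is good to about 2 mm. A picture is of the moment at which its call begins: read the wrist's pose just before it. There is no depth.
- ctrl.hand_in(): hands the job in; it is judged then, once.
The state is a dict: "clock": time; "q": joint angles; "dq": joint speeds; "joint_torque": joint torques, N m; "eef_pos": TCP position; "tool_rot": TCP orientation; "wrist_force": force on the tool from outside, world axes, zero at the start; "moment": the same for the moment, N m; "gripper_width": opening from 0.0 (shut) to 1.0 (fully open); "grasp_force": force on a finger pad.
Only numpy, scipy, OpenCV 4.12 (cv2) and the standard library are available. Lean on these libraries where they do the work, as an engineer would, in place of code of your own. Each camera call takes 0.05 s, during which the arm holds its last target. There are 200 camera calls.

## Working session

There is one attempt and no reset: what is moved stays moved. The work goes in short steps, Python scripts to look and compute and a shell command to move; the robot and the scene stay as the last step left them, time stands still between calls to the robot, and variables do not carry over. Pictures are saved under pics/ and viewed, at most 10 in all, crops included, and the job is handed in when it is done.

```bash
ls; mkdir -p pics; cat > h.py <<'E'
import numpy as np, cv2, json
from cell import ctrl
def cam(n):
    s=ctrl.read_state(); d=ctrl.get_image(n); K=np.array(d["mtx"],float)
    if n=="wrist":
        T=np.eye(4);T[:3,:3]=s["tool_rot"];T[:3,3]=s["eef_pos"];T=T@np.array(d["T_tool_cam"]);R=T[:3,:3].T;C=T[:3,3]
    else:
        R=cv2.Rodrigues(np.array(d["rvec"],float))[0];C=-R.T@np.array(d["tvec"],float).ravel()
    return dict(img=d["img"],K=K,k1=d["k1"],R=R,C=C)
def ray(c,uv):
    p=cv2.undistortPoints(np.array(uv,float).reshape(-1,1,2),c["K"],np.array([c["k1"],0,0,0.]))[:,0]
    return np.c_[p,np.ones(len(p))]@c["R"]
def onz(c,uv,z):
    r=ray(c,uv); return c["C"]+r*((z-c["C"][2])/r[:,2])[:,None]
def proj(c,P):
    P=np.atleast_2d(P).astype(float); return cv2.projectPoints(P.reshape(-1,1,3),cv2.Rodrigues(c["R"])[0],-c["R"]@c["C"],c["K"],np.array([c["k1"],0,0,0.]))[0][:,0]
def save(c,n): cv2.imwrite("pics/"+n,c["img"][:,:,::-1])
E
python3 - <<'E'
from h import *
for n in("top","scene","wrist"):
    c=cam(n);save(c,n+"0.png");print(n,c["C"],c["K"][0,0],c["k1"],c["R"].round(2).tolist())
E
```

```text
pics
top [456.62451175  39.51684868 872.24250521] 458.55833519477346 -0.09219717396239865 [[-0.02, -1.0, 0.0], [-0.99, 0.02, -0.16], [0.16, -0.0, -0.99]]
scene [1229.00546562  524.40413585  815.95835539] 538.7714815792486 -0.005923050868312591 [[-0.6, 0.8, 0.01], [0.52, 0.4, -0.76], [-0.61, -0.45, -0.65]]
wrist [102.88244553 570.32621322 383.42435937] 346.4717878232234 -0.029939063901489094 [[0.3, 0.95, -0.0], [0.92, -0.29, 0.26], [0.25, -0.08, -0.97]]
```

View pics/top0.png

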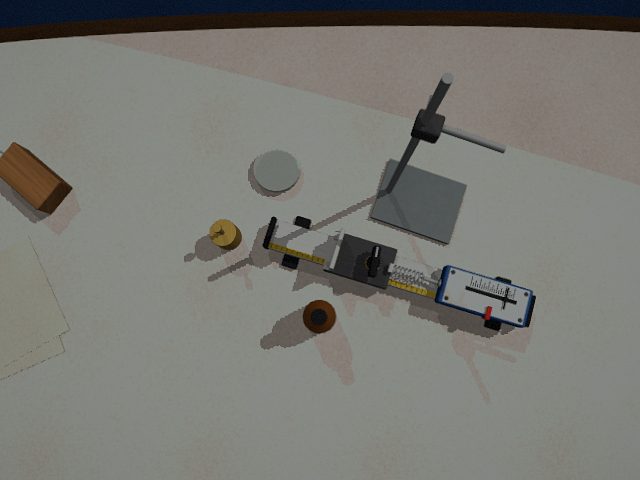

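View pics/wrist0.png

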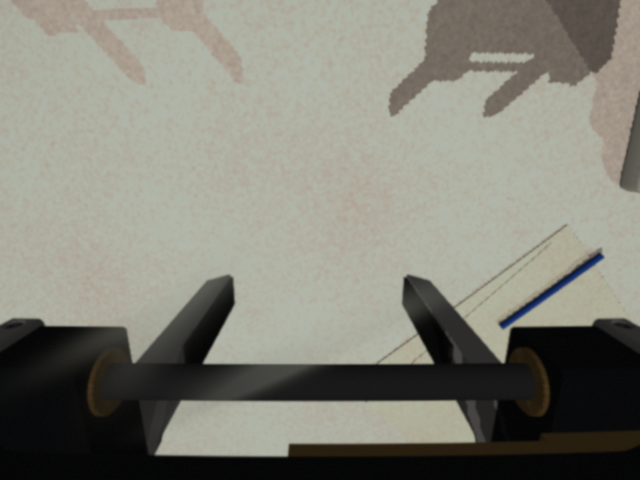

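The top view shows the meter at (488,297), the knob at (375,260), the pull plate at about (336,247), the red mark at (488,313) and the pointer at (507,297). The bottle is at (319,317), the masses at (225,235), the dish at (277,172) and the stand rod at the upper right. I'll zoom in next.

```bash
python3 - <<'E'
from h import *
i=cv2.imread("pics/top0.png")[215:335,260:420];cv2.imwrite("pics/z1.png",cv2.resize(i,None,fx=5,fy=5,interpolation=cv2.INTER_CUBIC)[:600,:800])
c=cam("top");im=c["img"]
hsv=cv2.cvtColor(im,cv2.COLOR_RGB2HSV)
def mk(lo,hi,box):
    m=cv2.inRange(hsv,lo,hi);k=np.zeros_like(m);x0,y0,x1,y1=box;k[y0:y1,x0:x1]=255;return m&k
mb=mk((105,120,40),(125,255,255),(420,250,550,340))
r=cv2.minAreaRect(cv2.findNonZero(mb));print("blue",r)
B=onz(c,cv2.boxPoints(r),61);print(B.round(1).tolist())
mr=mk((0,150,90),(8,255,255),(470,295,505,330));p=cv2.findNonZero(mr)
r=cv2.minAreaRect(p);print("red",r,onz(c,[r[0]],67).round(1), onz(c,cv2.boxPoints(r),67).round(1).tolist())
E
```

```text
blue ((484.0917663574219, 295.52752685546875), (95.30371856689453, 38.88774871826172), 16.699243545532227)
[[468.0, -149.9, 61.0], [533.6, -173.4, 61.0], [480.7, -337.7, 61.0], [415.5, -312.0, 61.0]]
red ((487.9764709472656, 312.60589599609375), (4.338609218597412, 13.341224670410156), 12.52880859375) [[ 444.3 -245.6   67. ]] [[434.0, -238.6, 67.0], [456.5, -245.2, 67.0], [454.7, -252.7, 67.0], [432.1, -246.1, 67.0]]
```

View pics/z1.png

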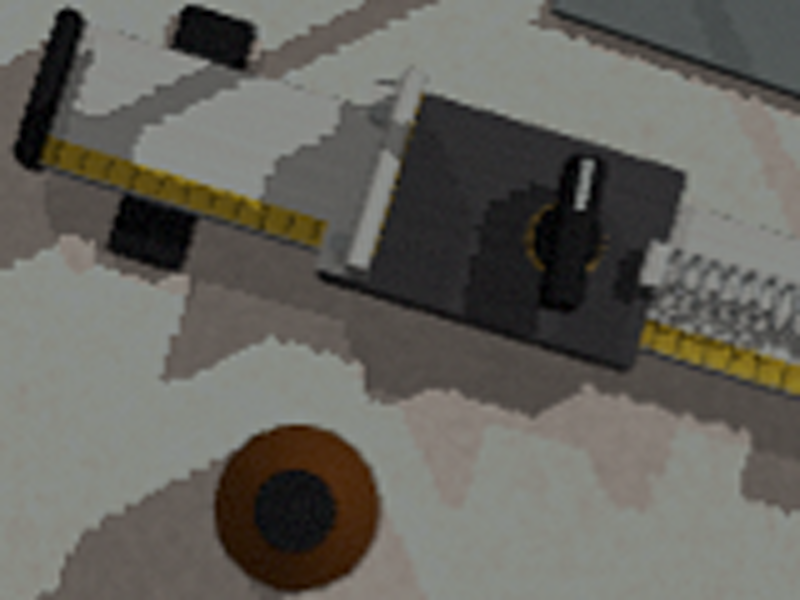

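The crop (5x, offset 260,215) shows the wing running from (583,155) to (560,308), with the white line at the upper end. The plate's top inner edge runs from about (423,80) to (375,270).

```bash
cat > m.py <<'E'
from h import *
d=np.array([.307,.952,0]);d/=np.linalg.norm(d);n=np.array([-d[1],d[0],0])  # n: left of d -> toward robot
O=np.array([474.4,-243.2,0])
def tr(P): P=np.atleast_2d(P)-O; return np.c_[P@d,P@n,P[:,2]]
def pointer(c,show=None):
    # black pointer: sample dark profile on face at z=63, across-track band away from scale
    out={}
    for nm,z,rng in(("ptr",63,np.arange(-12,2,.5)),):
        a=np.arange(-70,70,.25);pr=[]
        for v in rng:
            uv=proj(c,O+np.outer(a,d)+v*n+[0,0,z]).astype(np.float32)
            pr.append(cv2.remap(cv2.cvtColor(c["img"],cv2.COLOR_RGB2GRAY),uv[:,0].copy(),uv[:,1].copy(),cv2.INTER_LINEAR).ravel())
        out=np.array(pr,float)
    return a,rng,out
E
python3 - <<'E'
from m import *
c=cam("top");f=lambda p:np.array(p)/5+[260,215]-0.4
print("wing82",onz(c,f([(583,155),(560,308),(571.5,231.5)]),82).round(1).tolist())
print("plate93",onz(c,f([(423,80),(375,270)]),93).round(1).tolist())
print("bottle cap",onz(c,[[319,317]],130),"mass top",onz(c,[[219,231]],106),"dish",onz(c,[[277,170]],18))
print("rod base",onz(c,[[388,192]],10),"rod top",onz(c,[[448,78]],450),"boss arm",onz(c,[[428,125],[504,150]],330))
for k,z in(("wing82",82),):
  print("tr knob",tr(onz(c,f([(583,155),(560,308),(571.5,231.5)]),82)).round(1).tolist(),"plate",tr(onz(c,f([(423,80),(375,270)]),93)).round(1).tolist())
# red & pointer
hsv=cv2.cvtColor(c["img"],cv2.COLOR_RGB2HSV)
m=cv2.inRange(hsv,(0,150,90),(8,255,255));m[:295]=0;m[330:]=0;m[:,:470]=0;m[:,505:]=0
p=cv2.findNonZero(m)[:,0];t=tr(onz(c,p,67));print("red x",t[:,0].min(),t[:,0].max(),t[:,0].mean(),"y",t[:,1].min(),t[:,1].max())
i=c["img"][255:335,425:545,::-1];cv2.imwrite("pics/z2.png",cv2.resize(i,None,fx=6,fy=6,interpolation=cv2.INTER_CUBIC))
s=cam("scene");
for zz,pts in((82,onz(c,f([(571.5,231.5)]),82)),):print("knob in scene px",proj(s,pts))
E
```

```text
wing82 [[564.6, -50.4, 82.0], [511.5, -40.7, 82.0], [537.9, -45.5, 82.0]]
plate93 [[590.1, 5.2, 93.0], [524.7, 23.1, 93.0]]
bottle cap [[444.35420994  50.29418874 130.        ]] mass top [[590.7449874  218.92650267 106.        ]] dish [[724.18420306 129.25646132  18.        ]]
rod base [[678.85751145 -85.17519797  10.        ]] rod top [[683.151958   -87.47288344 450.        ]] boss arm [[ 682.74357328  -93.22012633  330.        ]
 [ 649.15156849 -188.17229997  330.        ]]
tr knob [[211.2, -26.6, 82.0], [204.1, 26.9, 82.0], [207.6, 0.3, 82.0]] plate [[272.0, -33.9, 93.0], [268.9, 33.8, 93.0]]
red x -15.638268830615209 -7.865561220731136 -11.597086613749605 y 16.20878553091621 39.68425557712944
knob in scene px [[297.61958294 223.15588258]]
```

View pics/z2.png

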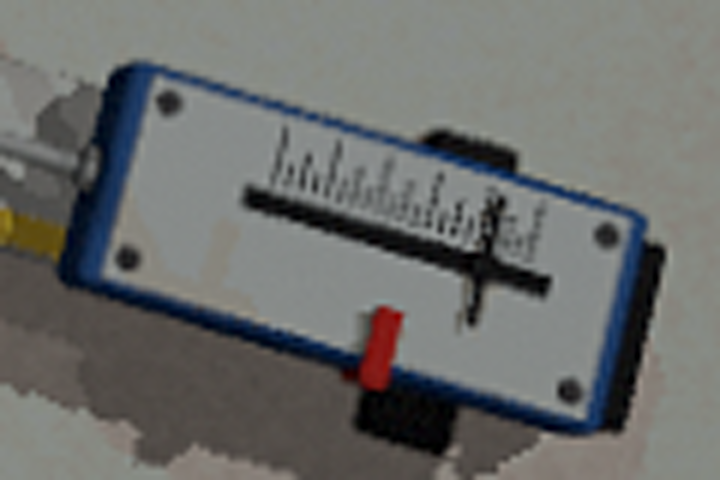

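View pics/scene0.png

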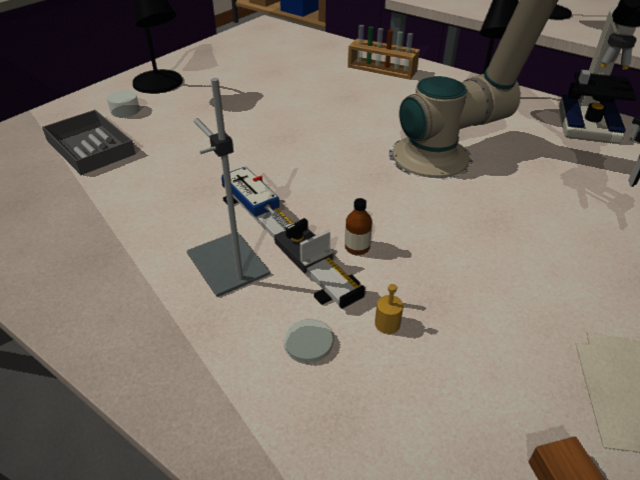

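The pointer's tip is at z2 (472,322) and the mark's inner end at (390,310). The scene view confirms the path over the knob is clear of the stand rod, so I'll compute the pointer offset and start moving.

```bash
python3 - <<'E'
from m import *
c=cam("top");g=lambda p:np.array(p)/6+[425,255]-0.4
print("ptr tip",tr(onz(c,g([(472,322),(490,215)]),63)).round(1).tolist(),"mark",tr(onz(c,g([(390,310)]),67)).round(1))
s=ctrl.read_state();print(np.array(s["tool_rot"]).round(3).tolist(),s["clock"])
E
R='{"x":0.6,"y":-1,"hand":0.34}'; python3 -m creep '[{"x":0.6,"y":-1,"hand":0.34},{"x":0.6,"y":-1,"hand":0.34},{"x":0.6,"y":-1,"hand":0.34},{"x":0.6,"y":-1,"hand":0.34},{"x":0.6,"y":-1,"hand":0.34}]' 50
python3 -m creep '[{"x":0.6,"y":-1,"hand":0.34},{"x":0.6,"y":-1,"hand":0.34},{"x":0.6,"y":-1,"hand":0.34},{"x":0.6,"y":-1,"hand":0.34},{"x":0.6,"y":-1,"hand":0.34}]'
```

```text
ptr tip [[-37.7, 12.4, 63.0], [-35.4, -19.8, 63.0]] mark [[-11.6  16.4  67. ]]
[[-0.953, 0.303, -0.0], [0.303, 0.953, -0.0], [0.0, -0.0, -1.0]] 0.35invalid input at $[0]: expected keys rx, ry, rz, x, y, z, hand
invalid input at $[0]: expected keys rx, ry, rz, x, y, z, hand
```

```bash

python3 -m creep '[{"rx":0,"ry":0,"rz":0,"x":0.6,"y":-1,"z":0,"hand":0.34},{"rx":0,"ry":0,"rz":0,"x":0.6,"y":-1,"z":0,"hand":0.34},{"rx":0,"ry":0,"rz":0,"x":0.6,"y":-1,"z":0,"hand":0.34},{"rx":0,"ry":0,"rz":0,"x":0.6,"y":-1,"z":0,"hand":0.34},{"rx":0,"ry":0,"rz":0,"x":0.6,"y":-1,"z":0,"hand":0.34}]' 50
python3 -m creep '[{"rx":0,"ry":0,"rz":0,"x":0.6,"y":-1,"z":0,"hand":0.34},{"rx":0,"ry":0,"rz":0,"x":0.6,"y":-1,"z":0,"hand":0.34},{"rx":0,"ry":0,"rz":0,"x":0.6,"y":-1,"z":0,"hand":0.34},{"rx":0,"ry":0,"rz":0,"x":0.6,"y":-1,"z":0,"hand":0.34},{"rx":0,"ry":0,"rz":0,"x":0.6,"y":-1,"z":0,"hand":0.34}]'
```

```text
clock: 0.98
eef_pos: [295.4, 345.8, 183.5]
tool_rot: [[-0.952, 0.307, 0.001], [0.307, 0.952, -0.0], [-0.001, -0.0, -1.0]]
wrist_force: [-0.3, 1.5, -0.3]
gripper_width: 0.505
grasp_force: 0.0
clock: 1.6
eef_pos: [415.9, 146.9, 183.3]
tool_rot: [[-0.952, 0.307, 0.001], [0.307, 0.952, 0.0], [-0.001, 0.0, -1.0]]
wrist_force: [-0.4, 0.1, 0.2]
gripper_width: 0.338
grasp_force: 0.0
```

```bash

python3 -m creep '[{"rx":0,"ry":0,"rz":0.02,"x":0.62,"y":-0.97,"z":0,"hand":0.34},{"rx":0,"ry":0,"rz":0.02,"x":0.62,"y":-0.97,"z":0,"hand":0.34},{"rx":0,"ry":0,"rz":0.02,"x":0.62,"y":-0.97,"z":0,"hand":0.34},{"rx":0,"ry":0,"rz":0.02,"x":0.62,"y":-0.97,"z":0,"hand":0.34},{"rx":0,"ry":0,"rz":0.02,"x":0.62,"y":-0.97,"z":0,"hand":0.34},{"rx":0,"ry":0,"rz":0.02,"x":0.62,"y":-0.97,"z":0,"hand":0.34}]'
python3 - <<'E'
from m import *
c=cam("wrist");save(c,"w1.png");print(proj(c,[[564.6,-50.4,82],[511.5,-40.7,82],[538,-45.5,82]]).round(0).tolist())
E
```

```text
clock: 2.35
eef_pos: [537.6, -43.7, 182.9]
tool_rot: [[-0.984, 0.18, -0.001], [0.18, 0.984, 0.002], [0.002, 0.002, -1.0]]
wrist_force: [0.8, -0.0, -0.3]
gripper_width: 0.341
grasp_force: 0.0
[[317.0, 265.0], [317.0, 207.0], [317.0, 237.0]]
```

View pics/w1.png

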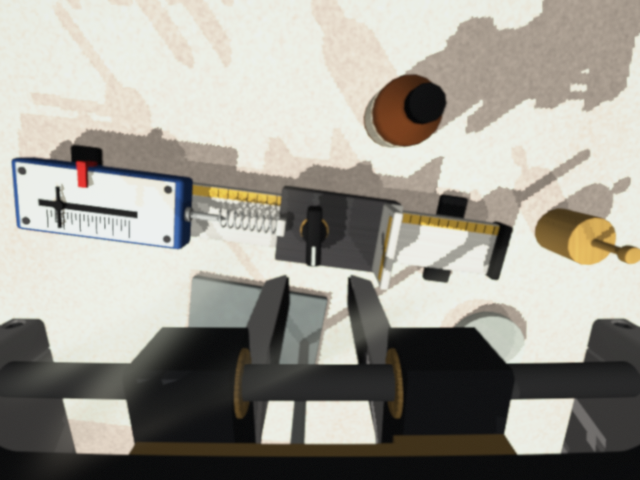

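The wrist view shows the wing vertical at u≈314.5, v 206–264, centred between the fingers to within about 2 mm (prediction u=317). I'll descend and grip.

```bash

python3 -m creep '[{"rx":0,"ry":0,"rz":0,"x":0,"y":-0.005,"z":-0.2,"hand":0.34},{"rx":0,"ry":0,"rz":0,"x":0,"y":-0.005,"z":-0.4,"hand":0.34},{"rx":0,"ry":0,"rz":0,"x":0,"y":-0.005,"z":-0.5,"hand":0.34},{"rx":0,"ry":0,"rz":0,"x":0,"y":-0.005,"z":-0.56,"hand":0.34},{"rx":0,"ry":0,"rz":0,"x":0,"y":-0.005,"z":-0.615,"hand":0.34},{"rx":0,"ry":0,"rz":0,"x":0,"y":-0.005,"z":-0.615,"hand":0.34}]'
python3 -m creep '[{"rx":0,"ry":0,"rz":0,"x":0,"y":0,"z":0,"hand":0},{"rx":0,"ry":0,"rz":0,"x":0,"y":0,"z":0,"hand":0},{"rx":0,"ry":0,"rz":0,"x":0,"y":0,"z":0,"hand":0},{"rx":0,"ry":0,"rz":0,"x":0,"y":0,"z":0,"hand":0}]' 50
```

```text
clock: 3.15
eef_pos: [537.9, -46.5, 60.1]
tool_rot: [[-0.984, 0.181, -0.0], [0.181, 0.984, 0.0], [0.001, 0.0, -1.0]]
wrist_force: [-0.4, -0.4, -0.2]
gripper_width: 0.344
grasp_force: 0.0
clock: 3.65
eef_pos: [538.3, -47.1, 60.5]
tool_rot: [[-0.983, 0.181, 0.0], [0.181, 0.983, 0.0], [-0.0, 0.0, -1.0]]
wrist_force: [-0.1, 0.1, 0.6]
gripper_width: 0.007
grasp_force: 0.0
```

```bash
python3 - <<'E'
from m import *
c=cam("wrist");t=cam("top")
a=c["img"][190:400,180:460];b=t["img"][190:330,240:430]
im=np.hstack([cv2.resize(a,(400,300)),cv2.resize(b,(400,300))]);cv2.imwrite("pics/w2.png",im[:,:,::-1])
E
```

```text
(no output)
```

View pics/w2.png

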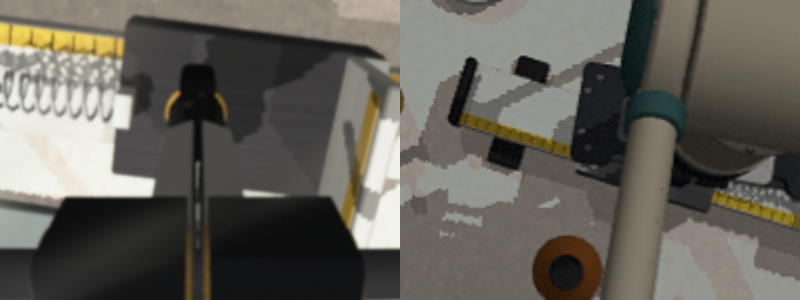

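```bash
python3 - <<'E'
from m import *
for i in range(3):
    s=ctrl.read_state();print(s["clock"],s["gripper_width"],s["grasp_force"],s["eef_pos"],s["wrist_force"],s["moment"]);c=cam("wrist")
save(c,"w3.png");i=c["img"][225:375,210:410,::-1];cv2.imwrite("pics/w3z.png",cv2.resize(i,None,fx=4,fy=4,interpolation=cv2.INTER_CUBIC))
print(proj(c,[[564.6,-51.4,82],[511.5,-41.7,82],[538,-46.5,82],[538,-46.5,60]]).round(0).tolist())
E
```

```text
3.75 0.005987145573596824 0.0 [538.27251528 -47.06534432  60.38782251] [0.21895958 0.7350359  0.53889934] [-0.06214394  0.03631752 -0.04636653]
3.8 0.00804753720556887 0.0 [538.24609513 -47.04983412  60.33605868] [-0.1505982  -0.2733379   0.00498032] [-0.03779708  0.0013195   0.05625654]
3.85 0.004831090487109953 0.0 [538.20619855 -47.01750718  60.30288009] [-0.12291543  0.19037077  0.08158413] [-0.03146773 -0.06159794 -0.0543599 ]
[[320.0, 332.0], [320.0, 241.0], [320.0, 288.0], [320.0, 274.0]]
```

View pics/w3z.png

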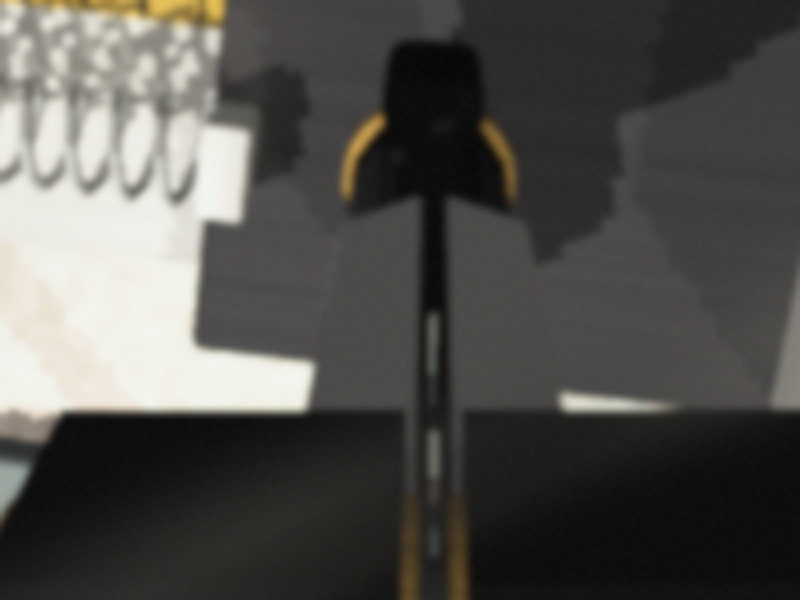

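The close-up shows the shut fingers with their tips at crop (430,195), in front of the wing top. The reading is a width of about 0 with no force, so the tips appear to be above the wing. I'll open a little and descend further while watching the force.

```bash

python3 -m creep '[{"rx":0,"ry":0,"rz":0,"x":0,"y":0,"z":0,"hand":0.28},{"rx":0,"ry":0,"rz":0,"x":0,"y":0,"z":0,"hand":0.28},{"rx":0,"ry":0,"rz":0,"x":0,"y":0,"z":0,"hand":0.28},{"rx":0,"ry":0,"rz":0,"x":0,"y":0,"z":-0.01,"hand":0.28},{"rx":0,"ry":0,"rz":0,"x":0,"y":0,"z":-0.02,"hand":0.28},{"rx":0,"ry":0,"rz":0,"x":0,"y":0,"z":-0.03,"hand":0.28},{"rx":0,"ry":0,"rz":0,"x":0,"y":0,"z":-0.04,"hand":0.28},{"rx":0,"ry":0,"rz":0,"x":0,"y":0,"z":-0.04,"hand":0.28}]'
python3 - <<'E'
from m import *
c=cam("scene");p=proj(c,[[538,-46.5,60]])[0];print(p,proj(c,[[538,-46.5,82],[538,-46.5,52]]));x,y=p.astype(int)
i=c["img"][y-55:y+35,x-60:x+60,::-1];cv2.imwrite("pics/s2.png",cv2.resize(i,None,fx=6,fy=6,interpolation=cv2.INTER_CUBIC))
print(x-60,y-55)
E
```

```text
clock: 4.9
eef_pos: [538.1, -46.9, 52.1]
tool_rot: [[-0.983, 0.181, -0.0], [0.181, 0.983, 0.0], [0.0, 0.0, -1.0]]
wrist_force: [0.1, 0.2, -1.0]
gripper_width: 0.279
grasp_force: 0.0
[297.42244673 230.83135171] [[297.22060542 223.00414623]
 [297.49463492 233.63025407]]
237 175
```

View pics/s2.png

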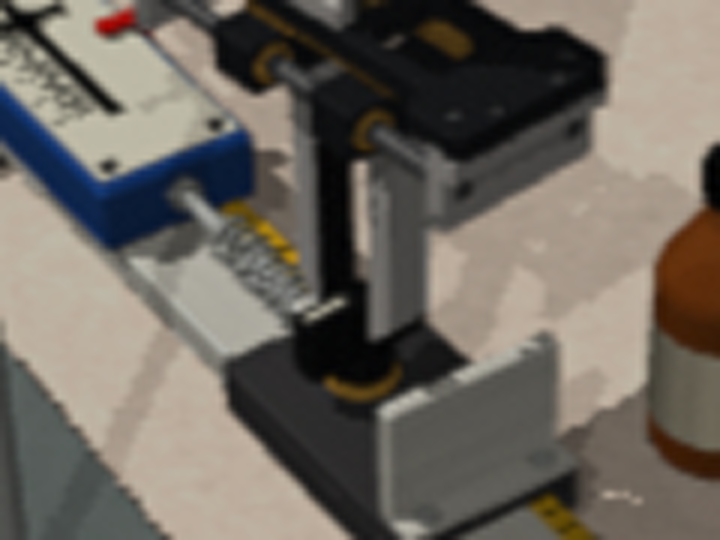

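The scene crop shows both fingers straddling the wing, with the right finger's tip at (390,335) beside it. I'll close again at this height.

```bash
python3 -m creep '[{"rx":0,"ry":0,"rz":0,"x":0,"y":0,"z":0,"hand":0},{"rx":0,"ry":0,"rz":0,"x":0,"y":0,"z":0,"hand":0},{"rx":0,"ry":0,"rz":0,"x":0,"y":0,"z":0,"hand":0},{"rx":0,"ry":0,"rz":0,"x":0,"y":0,"z":0,"hand":0}]' 50
python3 - <<'E'
from m import *
c=cam("scene")
for x in(530,546):
  for y in(-34,-22): print(x,y,((proj(c,[[x,y,52],[x,y,72]])-[237,175])*6).round(0).tolist())
E
```

```text
clock: 5.45
eef_pos: [538.2, -47.6, 52.4]
tool_rot: [[-0.984, 0.181, 0.0], [0.181, 0.984, -0.001], [-0.0, -0.001, -1.0]]
wrist_force: [-1.1, -3.9, 0.3]
gripper_width: 0.142
grasp_force: 49.9
530 -34 [[404.0, 354.0], [403.0, 312.0]]
530 -22 [[430.0, 367.0], [429.0, 325.0]]
546 -34 [[376.0, 377.0], [375.0, 334.0]]
546 -22 [[402.0, 390.0], [402.0, 348.0]]
```

The grip is good now: 13.3 mm at 50 N, so the real tips sit about 20 mm above the reported TCP. I'll regrip 8 mm deeper for security.

```bash
python3 -m creep '[{"rx":0,"ry":0,"rz":0,"x":0,"y":-0.003,"z":0,"hand":0.26},{"rx":0,"ry":0,"rz":0,"x":0,"y":-0.003,"z":0,"hand":0.26},{"rx":0,"ry":0,"rz":0,"x":0,"y":-0.003,"z":-0.02,"hand":0.26},{"rx":0,"ry":0,"rz":0,"x":0,"y":-0.003,"z":-0.04,"hand":0.26},{"rx":0,"ry":0,"rz":0,"x":0,"y":-0.003,"z":-0.04,"hand":0},{"rx":0,"ry":0,"rz":0,"x":0,"y":-0.003,"z":-0.04,"hand":0},{"rx":0,"ry":0,"rz":0,"x":0,"y":-0.003,"z":-0.04,"hand":0},{"rx":0,"ry":0,"rz":0,"x":0,"y":-0.003,"z":-0.04,"hand":0}]' 55
```

```text
clock: 6.5
eef_pos: [537.9, -47.6, 44.0]
tool_rot: [[-0.983, 0.181, -0.001], [0.181, 0.983, 0.0], [0.001, -0.0, -1.0]]
wrist_force: [-0.3, -1.9, -4.8]
gripper_width: 0.145
grasp_force: 55.0
```

```bash
python3 -m creep '[{"rx":0,"ry":0,"rz":0.02,"x":0,"y":0,"z":0,"hand":0},{"rx":0,"ry":0,"rz":0.04,"x":0,"y":0,"z":0,"hand":0},{"rx":0,"ry":0,"rz":0.06,"x":0,"y":0,"z":0,"hand":0},{"rx":0,"ry":0,"rz":0.08,"x":0,"y":0,"z":0,"hand":0},{"rx":0,"ry":0,"rz":0.1,"x":0,"y":0,"z":0,"hand":0},{"rx":0,"ry":0,"rz":0.12,"x":0,"y":0,"z":0,"hand":0},{"rx":0,"ry":0,"rz":0.14,"x":0,"y":0,"z":0,"hand":0},{"rx":0,"ry":0,"rz":0.16,"x":0,"y":0,"z":0,"hand":0}]'
```

```text
clock: 7.5
eef_pos: [538.1, -48.6, 43.9]
tool_rot: [[-0.677, -0.736, -0.0], [-0.736, 0.677, -0.001], [0.001, -0.001, -1.0]]
wrist_force: [-0.2, -2.8, -4.7]
gripper_width: 0.145
grasp_force: 55.0
```

```bash
python3 -m creep '[{"rx":0,"ry":0,"rz":0,"x":0.01,"y":0.03,"z":0,"hand":0},{"rx":0,"ry":0,"rz":0,"x":0.02,"y":0.06,"z":0,"hand":0},{"rx":0,"ry":0,"rz":0,"x":0.03,"y":0.09,"z":0,"hand":0},{"rx":0,"ry":0,"rz":0,"x":0.04,"y":0.12,"z":0,"hand":0},{"rx":0,"ry":0,"rz":0,"x":0.046,"y":0.143,"z":0,"hand":0},{"rx":0,"ry":0,"rz":0,"x":0.046,"y":0.143,"z":0,"hand":0}]'
cat >> m.py <<'E'
def meas(n):
    c=cam(n);im=c["img"];hsv=cv2.cvtColor(im,cv2.COLOR_RGB2HSV);g=cv2.cvtColor(im,cv2.COLOR_RGB2GRAY)
    yy,xx=np.mgrid[:480,:640]
    q=tr(onz(c,np.c_[xx.ravel(),yy.ravel()],67));q=q.reshape(480,640,3)
    box=(abs(q[:,:,0])<60)&(abs(q[:,:,1])<45)
    m=((hsv[:,:,0]<8)|(hsv[:,:,0]>174))&(hsv[:,:,1]>150)&(hsv[:,:,2]>80)&box
    print(n,"red x",np.percentile(q[m][:,0],[2,50,98]).round(1) if m.any() else None,"n",m.sum())
    a=np.arange(-60,60,.5)
    for v in(6,8,10,12):
        uv=proj(c,O+np.outer(a,d)+v*n_+[0,0,63]).astype(np.float32)
        pr=cv2.remap(g,uv[:,:1].copy(),uv[:,1:].copy(),cv2.INTER_LINEAR).ravel().astype(float)
        w=np.clip(np.median(pr)-20-pr,0,None);k=w.argmax();s=slice(max(k-8,0),k+9)
        print(v,"dark at",round((a[s]*w[s]).sum()/max(w[s].sum(),1e-9),1),"depth",round(w.max()))
n_=n
E
python3 - <<'E'
from m import *
meas("top");meas("scene")
E
```

```text
clock: 8.25
eef_pos: [546.3, -23.6, 43.9]
tool_rot: [[-0.678, -0.735, -0.003], [-0.735, 0.678, -0.008], [0.008, -0.004, -1.0]]
wrist_force: [-1.7, -12.3, -4.6]
gripper_width: 0.143
grasp_force: 55.0
top red x [-15.2 -11.3  -7.9] n 61
6 dark at -19.6 depth 114
8 dark at -19.7 depth 82
10 dark at -19.4 depth 109
12 dark at -19.4 depth 100
scene red x [-12.7  -9.6  -4.3] n 10
6 dark at 57.5 depth 148
8 dark at 47.0 depth 144
10 dark at 30.0 depth 138
12 dark at 27.0 depth 124
```

```bash
python3 -m creep '[{"rx":0,"ry":0,"rz":0,"x":0.009,"y":0.03,"z":0,"hand":0},{"rx":0,"ry":0,"rz":0,"x":0.018,"y":0.057,"z":0,"hand":0},{"rx":0,"ry":0,"rz":0,"x":0.018,"y":0.057,"z":0,"hand":0},{"rx":0,"ry":0,"rz":0,"x":0.018,"y":0.057,"z":0,"hand":0}]'
python3 - <<'E'
from m import *
meas("top")
E
```

```text
clock: 8.85
eef_pos: [549.9, -12.5, 43.9]
tool_rot: [[-0.678, -0.735, -0.003], [-0.735, 0.678, -0.009], [0.008, -0.004, -1.0]]
wrist_force: [-0.9, -12.6, -3.5]
gripper_width: 0.142
grasp_force: 55.0
top red x [-15.2 -11.3  -7.9] n 61
6 dark at -11.8 depth 89
8 dark at -11.2 depth 92
10 dark at -11.7 depth 111
12 dark at -11.5 depth 81
```

The pointer is at −11.5 and the mark's centre at −11.5. I'll tighten.

```bash
python3 -m creep '[{"rx":0,"ry":0,"rz":-0.02,"x":0,"y":0,"z":0,"hand":0},{"rx":0,"ry":0,"rz":-0.04,"x":0,"y":0,"z":0,"hand":0},{"rx":0,"ry":0,"rz":-0.06,"x":0,"y":0,"z":0,"hand":0},{"rx":0,"ry":0,"rz":-0.08,"x":0,"y":0,"z":0,"hand":0},{"rx":0,"ry":0,"rz":-0.1,"x":0,"y":0,"z":0,"hand":0},{"rx":0,"ry":0,"rz":-0.12,"x":0,"y":0,"z":0,"hand":0},{"rx":0,"ry":0,"rz":-0.14,"x":0,"y":0,"z":0,"hand":0},{"rx":0,"ry":0,"rz":-0.16,"x":0,"y":0,"z":0,"hand":0}]'
python3 - <<'E'
from m import *
meas("top");print(ctrl.read_state()["moment"])
E
```

```text
clock: 9.9
eef_pos: [549.7, -11.5, 44.0]
tool_rot: [[-0.983, 0.183, -0.003], [0.183, 0.983, -0.007], [0.002, -0.007, -1.0]]
wrist_force: [-2.3, -9.5, -2.6]
gripper_width: 0.143
grasp_force: 55.1
top red x [-15.2 -11.3  -7.9] n 61
6 dark at -11.7 depth 87
8 dark at -11.1 depth 94
10 dark at -11.8 depth 116
12 dark at -11.5 depth 81
[-1.93282526  0.40682403  0.12925829]
```

```bash
python3 -m creep '[{"rx":0,"ry":0,"rz":0,"x":0,"y":-0.01,"z":0,"hand":0.3},{"rx":0,"ry":0,"rz":0,"x":0,"y":-0.01,"z":0,"hand":0.3},{"rx":0,"ry":0,"rz":0,"x":0,"y":-0.01,"z":0,"hand":0.3},{"rx":0,"ry":0,"rz":0,"x":0,"y":-0.01,"z":0.05,"hand":0.3},{"rx":0,"ry":0,"rz":0,"x":0,"y":-0.01,"z":0.2,"hand":0.3},{"rx":0,"ry":0,"rz":0,"x":0,"y":-0.01,"z":0.4,"hand":0.3},{"rx":0,"ry":0,"rz":0,"x":0,"y":-0.01,"z":0.7,"hand":0.3},{"rx":0,"ry":0,"rz":0,"x":0,"y":-0.01,"z":0.7,"hand":0.3}]'
python3 - <<'E'
from m import *
meas("top");c=cam("wrist");save(c,"wf.png")
E
```

```text
clock: 10.95
eef_pos: [554.8, -9.8, 190.3]
tool_rot: [[-0.983, 0.181, 0.012], [0.181, 0.984, -0.001], [-0.012, 0.001, -1.0]]
wrist_force: [0.2, -0.4, 0.2]
gripper_width: 0.302
grasp_force: 0.0
top red x None n 0
6 dark at 38.1 depth 64
8 dark at 37.7 depth 65
10 dark at 37.2 depth 62
12 dark at 36.7 depth 65
```

View pics/wf.png

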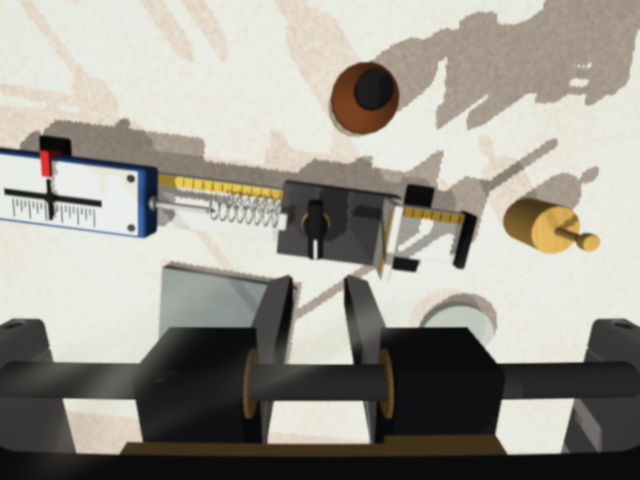

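The wing is upright at u≈315, so it is back at its tight angle. The pointer at (51,190) lines up with the mark at (46,163), and nothing else has moved. I'll do one numeric check from the wrist camera before handing in.

```bash
python3 - <<'E'
from m import *
meas("wrist")
E
```

```text
wrist red x [-16.3 -11.7  -7.5] n 236
6 dark at -13.1 depth 181
8 dark at -13.1 depth 183
10 dark at -59.9 depth 187
12 dark at -59.8 depth 216
```

```bash
python3 -m creep '[{"rx":0,"ry":0,"rz":0,"x":-0.5,"y":1,"z":0.1,"hand":0.3},{"rx":0,"ry":0,"rz":0,"x":-0.5,"y":1,"z":0.1,"hand":0.3},{"rx":0,"ry":0,"rz":0,"x":-0.5,"y":1,"z":0.1,"hand":0.3},{"rx":0,"ry":0,"rz":0,"x":-0.5,"y":1,"z":0.1,"hand":0.3},{"rx":0,"ry":0,"rz":0,"x":-0.5,"y":1,"z":0.1,"hand":0.3},{"rx":0,"ry":0,"rz":0,"x":-0.5,"y":1,"z":0.1,"hand":0.3}]'
python3 - <<'E'
from m import *
meas("top")
E
```

```text
clock: 11.85
eef_pos: [450.6, 189.7, 203.0]
tool_rot: [[-0.984, 0.181, -0.002], [0.181, 0.984, -0.001], [0.002, -0.002, -1.0]]
wrist_force: [0.5, -0.8, -0.3]
gripper_width: 0.303
grasp_force: 0.0
top red x [-15.2 -11.3  -7.9] n 61
6 dark at -11.7 depth 88
8 dark at -11.2 depth 95
10 dark at -11.7 depth 118
12 dark at -11.5 depth 85
```

```bash
python3 -c "
from cell import ctrl
print(ctrl.hand_in())"
```

```text
the job is handed in; nothing more can be done
None
```

The job is handed in: the carriage is clamped with the pointer within about 1 mm of the red mark's centre (top and wrist cameras), the knob is back at its tight angle, and the arm is clear. The mark reads the same as before, and the stand, dish, bottle and masses look undisturbed.

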